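Level the animal scale on its quick-levelling foot

ROBOT

A 7-joint arm with a two-finger parallel gripper is mounted at the origin on the work surface. World frame = base frame: x ahead of the robot, y to its left, z up, the work surface at z = 0. Lengths are in m, angles in rad, forces in N, time in s.
With the tool pointing down it reaches from about 0.425 to 0.925 m from the base axis. Payload 6.8 kg.
Tool frame: the origin (TCP) lies on the centre line of the jaws, within the pads' length; the fingertips stand 11 mm ahead of it and the grasp point (between the pads) lies 8 mm behind it; z points along the fingers, y is the direction in which the jaws open and shut (so a half turn about z gives the same grasp; the last joint's range is limited). The gripper opens to 85 mm and grips with 20 to 120 N. Pads are 22 mm wide; open, the fingers measure 114 mm over their backs; the gripper's body (76 mm by 85 mm) begins 54 mm behind the grasp point. The pads swing forward as they close: fully open they stand 13 mm farther back than shut.
Start: joints at [-1.457, 0.477, 0.022, 1.555, -0.011, 1.109, -0.083], TCP at [0.148, 0.658, 0.242] pointing down, gripper open.
Joint ranges: [-2.96, 2.96], [-0.34, 2.1], [-1.41, 1.46], [0.24, 2.44], [-1.37, 4.51], [0.17, 1.92], [-2.96, 2.96]. Speed limits (rad/s): [2.39, 2.39, 3.14, 3.14, 3.14, 3.14, 3.14].

INTERFACE

Orientations are given as a rotation vector (axis times angle).
In Python, from bench import r gives the robot as it stands.
- The arm moves only by the tool send_rows, never from a script. Its argument "deltas" is a list of rows, each a list of 7 numbers: the opening, from 0 (shut) to 1 (fully open), then the shift along the tool's x, y, z as a fraction of full scale, then the turn, a rotation vector about the tool's x, y, z as a fraction of full scale. In form: [[hand, x, y, z, ax, ay, az], ...]. A call has 1 to 20 rows; each row is the pose to reach, as a shift and turn from the pose commanded when the call began, along the tool's axes at that moment, turning the shorter way round; what a row does not reach only later rows make up. Full scale, the value 1, is 150 mm for a shift and 180 degrees for a turn. A row lasts 1/12 s, in which the tool goes at most 41.7 mm and 7.16 degrees, less where a joint would pass 70% of its speed; a pose out of reach is approached as far as the arm can. A call with a number of a shift or a turn outside -1 to 1 is refused whole. A call with a gripper value outside its range is refused whole. The fingers move at their own pace and stop on an object; "squeeze" is the grip in N (left out, the last holds). Time passes only in rows, so rows that repeat a pose let the fingers close. It gives the time, the measured TCP pose, the force and the opening at its end, in the units of the state.
- r.get_obs(): the state, without advancing time (a new reading comes with each control period).
- r.grab_frame(name): name is "scene" or "top"; returns a dict with "pixels" (384x512x3 uint8, red, green, blue), "camera_matrix" (3x3 intrinsics, pixels), "rvec" (rotation vector, rad) and "tvec" (3), from world to camera coordinates, as OpenCV has them. Camera axes: x right, y down, z forward; pixel columns grow to the right and rows downward; lengths in m; the calibration is good to about 2 mm. A picture is of the moment at which its call begins. There is no depth.
- r.hand_in(): hands the job in, once; it reports no verdict.
The state is a dict: "clock": time; "joints": joint angles; "qvel": joint speeds; "tau": joint torques, N m; "tcp_pos": TCP position; "orientation": TCP orientation; "contact_force": force on the tool from outside, world axes, zero at the start; "moment": the same for the moment, N m; "grip_width": finger opening in m.
Only numpy, scipy, OpenCV 4.12 (cv2) and the standard library are available. Lean on these libraries where they do the work, as an engineer would, in place of code of your own. Each camera call takes 0.05 s, during which the arm holds its last target. There are 200 camera calls.

TASK

Pick up the red spirit level, lay it centred along the blue stripe on the scale's pan, press it down onto the pan firmly (about 10 N) and let it go. Then take the orange knob of the levelling foot, push the sprung foot fully down, and turn the knob until the bubble stands between the two black lines; finish while still holding the knob and pressing the foot fully down, with the bubble centred. Leave everything else on the table where it is.

Things in the scene. Friction and masses are not known exactly. Their poses are not given: they have to be found in the camera images.
- scale: Small-animal scale, a grey housing 200 x 260 mm standing on the table and fixed to it, top of the housing 38 mm high, a low display strip on its -x side. Origin on the table under the middle of the housing; z up; its +y points towards the levelling foot. The hinge line (two fixed feet) runs along its x at y = -130 mm, 45 mm above the table.
- pan: The scale's tilting pan: a flat metal plate 200 mm (x) by 300 mm (y), 6 mm thick, top 66 mm above the table when level; a white bracket carries the levelling foot beyond its +y end. Origin on the hinge line, x along that line, y towards the foot, z normal to the plate; plate top at z = 21 mm. It starts sloping down towards the foot by up to 0.025 rad (unpressed).
- stripe (a point): Centre of the blue stripe painted flat on the top of the pan (130 mm from the hinge line, at the plate's middle), axes as pan. The stripe is 210 mm long along y and 40 mm wide.
- foot_knob: The levelling foot's knob at the pan's foot end, axis square to the pan, 345 mm from the hinge line. A black round collar 72 mm across, 8 mm thick, origin at the centre of its underside (65 mm above the table when level); on it the orange round hub to grip, 36 mm across, 32 mm tall. Fingertips beside the hub can push down on the collar. It rises and sinks with the pan; collar 29 mm clear of the plate.
- hub (a point): Middle of the orange hub, on its axis, 24 mm above the knob's origin. The knob turns stiffly (0.3 Nm) and stays as left. Steep thread: clockwise from above raises the foot 10 mm per rad (tilts the pan 0.03 rad per rad) and moves the bubble about 21 mm per rad towards the foot. At the start the foot is too low: with the foot pressed it needs 0.5 to 1.3 rad clockwise.
- foot_press (a joint): How far the sprung foot is pushed down, as a rotation of the pan about its hinge line: 0 rad = foot up (unpressed), 0.016 rad = fully down on its stop (5.5 mm at the foot). With the level lying on the pan, about 5 N straight down on the knob or collar pushes it fully down; it springs back when let go. Pushing it down moves the bubble about 11 mm away from the foot.
- level: Spirit level, loose: a red bar 200 x 24 x 34 mm, 0.2 to 0.3 kg, with a green vial 84 x 18 x 8 mm along the middle of its top (total height 42 mm, the bubble standing 2 mm proud). Origin at the centre of its underside, x along the bar, z up. Grip it across its 24 mm width at the middle. It may lie either way round on the stripe.
- bubble (a joint): Position of the white bubble (16 mm long, seen from above) along the level's own x, 0 = in the middle of the vial, range about +-33 mm. It runs to the higher end, about 0.7 mm per milliradian of slope, and takes about 1 s to settle after a change. The two black lines are 26 mm apart about the middle.
- spray_jar: Yellow bottle, 68 mm across, 150 mm tall, bystander; origin under its centre.
- swab_jar: White jar with blue lid, 68 mm across, 85 mm tall, bystander; origin under its centre.
- dish: Steel bowl, 110 mm across, 40 mm tall, bystander; origin under its centre.
- tape_roll: Pale tape roll lying flat, 64 mm across, 25 mm tall, bystander; origin under its centre.
- monitor: Grey hand-held monitor, 90 x 140 x 40 mm, bystander; origin under its centre.
- wipes_box: White box, 110 x 200 x 75 mm, bystander; origin under its centre.
There are look-alikes about, which are no part of the job. Of the things that look like the level, the largest one is meant.

How it is judged:
On the way, in this order (a step that is already met when the one before it is completed fails the run):
1. the spirit level lies along the blue stripe and is pressed down onto the pan (x of level in the frame of stripe between -0.02 and 0.02 m and y of level in the frame of stripe between -0.035 and 0.035 m and z of level in the frame of stripe between -0.004 and 0.006 m and angle between the x axis of level and the y axis of stripe, either way round below 0.15 rad and angle between level's own z axis and vertical below 0.12 rad and contact force between level and pan above 6 N), for 0.2 s.
2. with the level left free on the stripe, the held foot is fully down and the bubble stands between the lines (x of level in the frame of stripe between -0.02 and 0.02 m and y of level in the frame of stripe between -0.035 and 0.035 m and z of level in the frame of stripe between -0.004 and 0.006 m and angle between the x axis of level and the y axis of stripe, either way round below 0.15 rad and angle between level's own z axis and vertical below 0.12 rad and contact force between level and pan above 1 N and contact force between each of the arm, the fingers and level below 0.1 N and value of joint foot_press above 0.0125 rad and contact force between the fingers and foot_knob above 3 N and value of joint bubble between -0.0045 and 0.0045 m), for 0.5 s.
At the end, for the whole second after the job is handed in: Knob still held (contact over 3 N), foot pressed (foot_press over 0.0125 of 0.016 rad); level flat, at rest and untouched along the stripe (within 20 mm across, 35 mm along, 0.15 rad); bubble within 4.5 mm of the middle (all of step 2 and linear speed of level below 0.02 m/s); the arm keeps its last pose, push and grip.
It fails at once if a bystander is moved by more than 30 mm (distance of any of spray_jar, swab_jar, dish, tape_roll, monitor, wipes_box from where it was at the start of the episode above 0.03 m).
It also fails if it takes over 64 s, if anything falls off the work surface, if the arm or the gripper's body presses on something with over 40 N, if the wrist force passes 120 N, or if a joint passes its speed limit or range.

## Working session

There is one attempt and no reset: what is moved stays moved. The work goes in short steps, Python scripts to look and compute and a tool call to move; the robot and the scene stay as the last step left them, time stands still between calls to the robot, and variables do not carry over. Pictures are saved under pics/ and viewed, about 8 in all and at most 12, crops included, and the job is handed in when it is done.

Besides the shell and the picture viewer there is one more tool, called after "Call:" in YAML: its name, and indented under it one key for each argument. send_rows: Moves the arm, as the interface text tells. Shift numbers are shares of 150 mm and turn numbers shares of 180 degrees, none past 1 either way. Its arguments: {"type":"object","properties":{"deltas":{"type":"array","items":{"type":"array","items":{"type":"number"}}},"squeeze":{"type":"number"}},"required":["deltas"]}

```bash
mkdir -p pics; ls; cat > h.py <<'E'
import numpy as np, cv2
from bench import r
def snap(name,fn,crop=None,scale=1):
    f=r.grab_frame(name); np.savez(f'pics/{fn}.npz',**f)
    im=f['pixels'][:,:,::-1]
    cv2.imwrite(f'pics/{fn}_raw.png',im)
    if crop: 
        x0,y0,x1,y1=crop; im=im[y0:y1,x0:x1]
    im=cv2.resize(im,None,fx=scale,fy=scale,interpolation=cv2.INTER_CUBIC)
    cv2.imwrite(f'pics/{fn}.png',im); return f
def load(fn): return dict(np.load(f'pics/{fn}.npz'))
def px2w(f,uv,z):
    R,_=cv2.Rodrigues(f['rvec']); t=f['tvec'].reshape(3)
    d=R.T@np.linalg.solve(f['camera_matrix'],[uv[0],uv[1],1.]); c=-R.T@t
    return c+d*(z-c[2])/d[2]
def w2px(f,p):
    return cv2.projectPoints(np.array(p,float).reshape(-1,3),f['rvec'],f['tvec'],f['camera_matrix'],None)[0].reshape(-1,2)
E
python3 - <<'E'
from h import *
a=snap('top','t0'); b=snap('scene','s0')
both=np.hstack([cv2.imread('pics/t0.png'),cv2.imread('pics/s0.png')])
for f in (a,b):
    R,_=cv2.Rodrigues(f['rvec']);print(-R.T@f['tvec'].reshape(3),f['camera_matrix'].round(1).tolist())
print(r.get_obs())
E
```

```text
pics
[0.34273618 0.03864309 1.69456908] [[402.3, 0.0, 260.4], [0.0, 402.3, 193.1], [0.0, 0.0, 1.0]]
[1.16489663 0.90916979 0.84478655] [[359.7, 0.0, 249.4], [0.0, 359.7, 190.9], [0.0, 0.0, 1.0]]
{'clock': 0.1, 'joints': array([-1.45709227,  0.47777533,  0.02234746,  1.55635033, -0.01150171,
        1.10931543, -0.0831172 ]), 'qvel': array([ 0.00083069, -0.00151141, -0.00027596, -0.00203257,  0.00085274,
        0.00040181, -0.00038429]), 'tau': array([ 3.19744962e-03, -5.97763252e+01,  1.61280792e+00, -2.81955403e+01,
        1.27540663e-02,  5.04436859e-03,  8.80970816e-06]), 'tcp_pos': array([0.14839064, 0.65795058, 0.24138515]), 'orientation': array([-3.47691580e-01, -3.12222899e+00,  2.70020735e-03]), 'contact_force': array([ 0.53043254, -0.13161988, -0.12353677]), 'moment': array([0.0013512 , 0.03892271, 0.03500368]), 'grip_width': 0.08527082748555517}
```

View pics/t0.png

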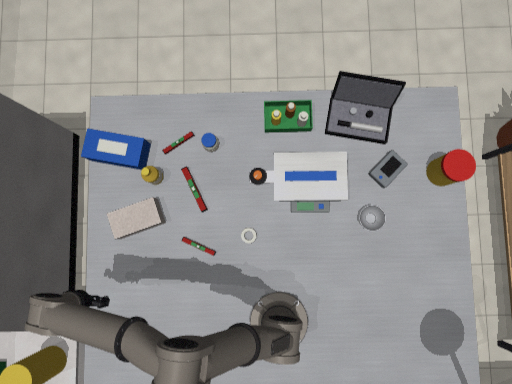

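View pics/s0.png

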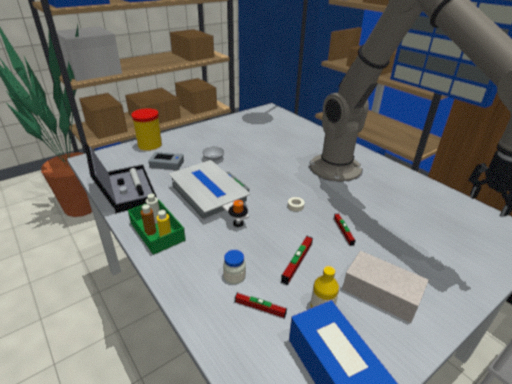

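Top view: red bars are at (178,142), (195,189) and (199,246). The one at (195,189) looks longest. The scale is at about (311,177) and the knob at (258,176). I'll confirm with enlarged crops.

```bash
python3 - <<'E'
from h import *
im=cv2.imread('pics/t0_raw.png')
a=cv2.resize(im[125:260,150:250],None,fx=4,fy=4,interpolation=cv2.INTER_CUBIC)
b=cv2.resize(im[145:219,245:355],None,fx=3.6,fy=3.6,interpolation=cv2.INTER_CUBIC)
o=np.zeros((540,800,3),np.uint8);o[:540,:400]=a;o[:b.shape[0],402:402+b.shape[1]]=b[:,:398]
cv2.imwrite('pics/c1.png',o)
f=load('t0'); hsv=cv2.cvtColor(im,cv2.COLOR_BGR2HSV)
red=((hsv[...,0]<8)|(hsv[...,0]>172))&(hsv[...,1]>140)&(hsv[...,2]>60)
red=cv2.morphologyEx(red.astype(np.uint8),cv2.MORPH_CLOSE,np.ones((7,7)))
n,l,s,c=cv2.connectedComponentsWithStats(red)
for i in range(1,n):
    if s[i,4]>40:
        ys,xs=np.where(l==i); rr=cv2.minAreaRect(np.c_[xs,ys].astype(np.float32)); bx=cv2.boxPoints(rr)
        P=np.array([px2w(f,p,.034) for p in bx]); e1=P[1]-P[0];e2=P[2]-P[1]
        e=e1 if np.linalg.norm(e1)>np.linalg.norm(e2) else e2
        print('red',rr,P.mean(0).round(3),np.linalg.norm(e1),np.linalg.norm(e2),np.degrees(np.arctan2(e[1],e[0])))
blue=((hsv[...,0]>100)&(hsv[...,0]<130)&(hsv[...,1]>150)).astype(np.uint8)
n,l,s,c=cv2.connectedComponentsWithStats(blue)
for i in range(1,n):
    if s[i,4]>40 and s[i,0]>250:
        ys,xs=np.where(l==i); rr=cv2.minAreaRect(np.c_[xs,ys].astype(np.float32)); bx=cv2.boxPoints(rr)
        P=np.array([px2w(f,p,.064) for p in bx]); print('blue',rr,P.round(4).tolist(),P.mean(0))
org=((hsv[...,0]>5)&(hsv[...,0]<18)&(hsv[...,1]>150)&(hsv[...,2]>110)).astype(np.uint8)
n,l,s,c=cv2.connectedComponentsWithStats(org)
for i in range(1,n):
    if s[i,4]>15: print('orange',s[i],c[i],px2w(f,c[i],.1))
E
```

```text
red ((505.6756896972656, 135.94595336914062), (12.494322776794434, 19.39908218383789), 9.462323188781738) [ 0.739 -0.965  0.034] 0.08359856475111327 0.05124572843069374 -13.927198217809403
red ((186.96153259277344, 136.19229125976562), (3.60555100440979, 11.926054000854492), 56.30992889404297) [0.773 0.369 0.034] 0.050358266462637837 0.015680181910372525 -56.87236803469018
red ((171.96151733398438, 146.19229125976562), (4.160251617431641, 19.691856384277344), 56.3099365234375) [0.731 0.432 0.034] 0.08280836773395939 0.01806237068009057 -56.8705333525018
red ((458.0, 165.0), (30.0, 34.0), 90.0) [ 0.622 -0.759  0.034] 0.1404495047489296 0.12623656050267584 -91.45620305921231
red ((187.1999969482422, 175.40000915527344), (16.994115829467773, 5.366562843322754), 63.43495178222656) [0.605 0.368 0.034] 0.022415264792318063 0.0724434924587119 -154.01890931201302
red ((198.48724365234375, 198.97264099121094), (23.802410125732422, 5.859983921051025), 64.98310089111328) [0.505 0.321 0.034] 0.02433681047137627 0.10005986049926124 -155.54088108401245
blue ((310.0, 175.0), (8.0, 50.0), 90.0) [[0.6088, -0.04, 0.064], [0.6038, -0.2442, 0.064], [0.5708, -0.2428, 0.064], [0.5758, -0.039, 0.064]] [ 0.5898192  -0.14149349  0.064     ]
orange [286 106   9   6  18] [289.94444444 108.94444444] [ 0.85821718 -0.06559855  0.1       ]
orange [253 170   9  10  58] [257.4137931  174.43103448] [0.59176374 0.07257499 0.1       ]
```

View pics/c1.png

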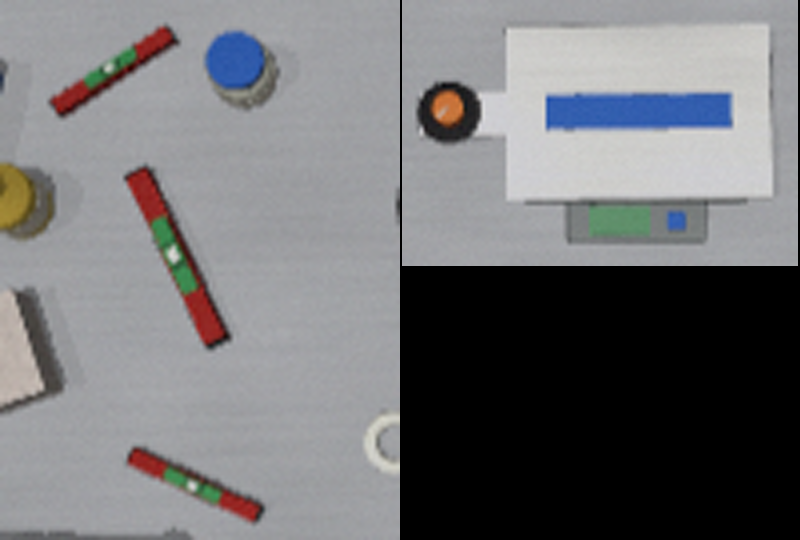

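The middle bar, (195,189), is clearly the largest at about 200 mm; the other two are about 135 mm. It fits the description, so it's the target.

```bash
cat >> h.py <<'E'
from scipy.spatial.transform import Rotation as Ro
def go(pos,jaw,tilt=None,base=None):
    """jaw: world angle of tool y (mod pi, nearest). prints fraction row"""
    o=r.get_obs(); p,R=(o['tcp_pos'],Ro.from_rotvec(o['orientation'])) if base is None else base
    ca=np.arctan2(R.as_matrix()[1,1],R.as_matrix()[0,1])
    ang=ca+((jaw-ca+np.pi/2)%np.pi-np.pi/2)
    y=np.array([np.cos(ang),np.sin(ang),0]);z=np.array([0,0,-1.]);T=Ro.from_matrix(np.c_[np.cross(y,z),y,z])
    if tilt is not None: T=Ro.from_rotvec(tilt)*T
    print('from',p.round(4),'jaw',round(np.degrees(ca),2),'q',o['joints'].round(2),'shift',((R.inv().apply(np.array(pos)-p))/.15).round(4),'turn',((R.inv()*T).as_rotvec()/np.pi).round(4))
E
python3 - <<'E'
from h import *
f=load('t0')
q=lambda x,y:((x+.5)/4-.5+150,(y+.5)/4-.5+125)
A=px2w(f,q(139,174),.034);B=px2w(f,q(218,340),.034);C=px2w(f,q(174,254),.042)
d=B-A;yaw=np.arctan2(d[1],d[0]);print(A,B,(A+B)/2,C,np.linalg.norm(d),np.degrees(yaw))
c=(A+B)/2
go([c[0],c[1],.10],yaw+np.pi/2)
E
```

```text
[0.63626269 0.37973955 0.034     ] [0.46005207 0.29786509 0.034     ] [0.54815738 0.33880232 0.034     ] [0.54988419 0.34177902 0.042     ] 0.19430288389512543 -155.0785458906439
from [0.1484 0.658  0.2414] jaw 77.29 q [-1.46  0.48  0.02  1.56 -0.01  1.11 -0.08] shift [-3.0678 -1.4876  0.9455] turn [-5.000e-04 -1.000e-04 -2.091e-01]
```

Call:
send_rows:
  deltas:
    - [1, -0.2, -0.1, 0, 0, 0, 0]
    - [1, -0.45, -0.22, 0, 0, 0, 0]
    - [1, -0.7, -0.35, 0, 0, 0, 0]
    - [1, -0.9, -0.45, 0, 0, 0, 0]
    - [1, -1, -0.5, 0, 0, 0, 0]

```text
clock: 0.52
tcp_pos: [0.2834, 0.5481, 0.242]
orientation: [0.357, 3.119, -0.003]
contact_force: [0.8, -0.1, -0.5]
grip_width: 0.0852
```

Call:
send_rows:
  deltas:
    - [1, -0.24, -0.12, 0, 0, 0, -0.035]
    - [1, -0.48, -0.24, 0, 0, 0, -0.07]
    - [1, -0.72, -0.36, 0, 0, 0, -0.105]
    - [1, -0.9, -0.45, 0, 0, 0, -0.14]
    - [1, -1, -0.5, 0, 0, 0, -0.175]
    - [1, -1, -0.5, 0, 0, 0, -0.209]

```text
clock: 1.02
tcp_pos: [0.4128, 0.4414, 0.2419]
orientation: [-0.673, 3.067, -0.005]
contact_force: [-0.0, 0.1, -0.2]
grip_width: 0.0853
```

```bash
python3 - <<'E'
from h import *
print(r.get_obs()['clock'])
go([.549,.340,.12],np.radians(-155.08+90))
E
```

```text
1.0167
from [0.4128 0.4414 0.2419] jaw 114.76 q [-0.92  0.36 -0.01  1.73  0.01  1.05  1.07] shift [-0.5408 -0.9916  0.8161] turn [-0.001   0.0001 -0.0009]
```

Call:
send_rows:
  deltas:
    - [1, -0.1, -0.2, 0.1, 0, 0, 0]
    - [1, -0.22, -0.4, 0.25, 0, 0, 0]
    - [1, -0.34, -0.6, 0.4, 0, 0, 0]
    - [1, -0.45, -0.8, 0.6, 0, 0, 0]
    - [1, -0.54, -0.99, 0.8, 0, 0, 0]
    - [1, -0.54, -0.99, 0.8, 0, 0, 0]
    - [1, -0.54, -0.99, 0.8, 0, 0, 0]

```text
clock: 1.6
tcp_pos: [0.5447, 0.3415, 0.1193]
orientation: [0.669, -3.065, 0.006]
contact_force: [0.3, -0.2, 0.3]
grip_width: 0.0856
```

```bash
python3 - <<'E'
from h import *
snap('top','t1',(150,125,250,260),4);snap('scene','s1',(240,180,370,330),4)
a=cv2.imread('pics/t1.png');b=cv2.imread('pics/s1.png')[:540,:400]
cv2.imwrite('pics/c2.png',np.hstack([a[:540],b[:540]]))
go([.549,.340,.018],np.radians(-155.08+90))
E
```

```text
from [0.5435 0.3465 0.1224] jaw 114.94 q [-0.68  0.55  0.03  1.73 -0.02  0.86  1.36] shift [-0.0153 -0.0557  0.6959] turn [ 0.0003 -0.0001  0.0001]
```

View pics/c2.png

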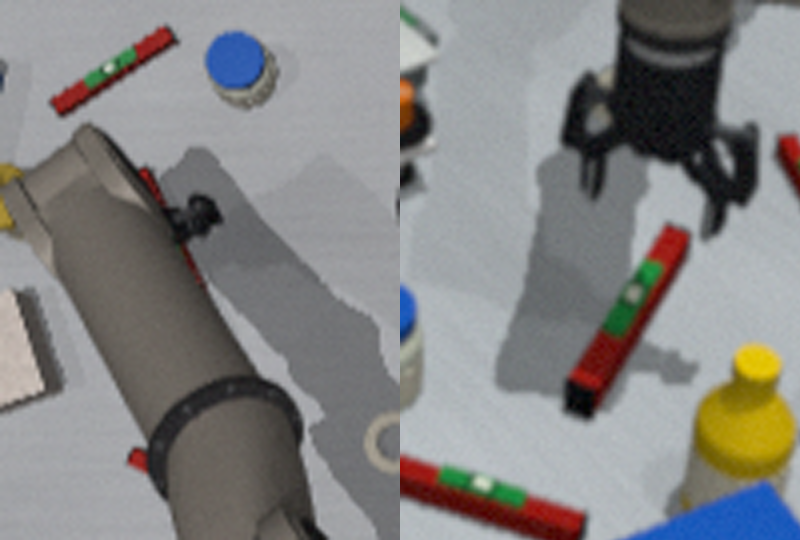

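The gripper straddles the level with its jaws across the width. In the scene view the vial's middle is at about (298.5,253), which I'll cross-check.

```bash
python3 - <<'E'
from h import *
f=load('s1'); print(px2w(f,(298.4,252.9),.043)); t=load('t0')
A=px2w(f,((677-400)/4+240,232/4+180),.034);B=px2w(f,((588-400)/4+240,378/4+180),.034);print(A,B,(A+B)/2,B-A)
E
```

```text
[0.55060987 0.34287029 0.043     ]
[0.46639262 0.30591185 0.034     ] [0.63296656 0.3835224  0.034     ] [0.54967959 0.34471712 0.034     ] [ 1.66573945e-01  7.76105531e-02 -1.11022302e-16]
```

Call:
send_rows:
  deltas:
    - [1, -0.015, -0.055, 0.1, 0, 0, 0]
    - [1, -0.015, -0.055, 0.2, 0, 0, 0]
    - [1, -0.015, -0.055, 0.25, 0, 0, 0]
    - [1, -0.015, -0.055, 0.25, 0, 0, 0]

```text
clock: 2.03
tcp_pos: [0.5477, 0.3406, 0.0842]
orientation: [0.681, -3.065, -0.001]
contact_force: [-0.3, -0.8, -0.3]
grip_width: 0.0853
```

```bash
python3 - <<'E'
from h import *
go([.549,.340,.018],np.radians(-155.08+90))
E
```

```text
from [0.5477 0.3406 0.0842] jaw 115.06 q [-0.67  0.6   0.02  1.75 -0.02  0.79  1.37] shift [-0.0066 -0.0076  0.4416] turn [ 0.0003 -0.0005  0.0008]
```

Call:
send_rows:
  deltas:
    - [1, -0.01, 0, 0.15, 0, 0, 0]
    - [1, -0.01, 0, 0.3, 0, 0, 0]
    - [1, -0.01, 0, 0.4, 0, 0, 0]
    - [1, -0.01, 0, 0.435, 0, 0, 0]
    - [1, -0.01, 0, 0.435, 0, 0, 0]
    - [0, -0.01, 0, 0.435, 0, 0, 0]
    - [0, -0.01, 0, 0.435, 0, 0, 0]
    - [0, -0.01, 0, 0.435, 0, 0, 0]
    - [0, -0.01, 0, 0.435, 0, 0, 0]
    - [0, -0.01, 0, 0.435, 0, 0, 0]
    - [0, -0.01, 0, 0.435, 0, 0, 0]
    - [0, -0.01, 0, 0.435, 0, 0, 0]
    - [0, -0.01, 0, 0.435, 0, 0, 0]
  squeeze: 60

```text
clock: 3.12
tcp_pos: [0.5515, 0.3403, 0.0205]
orientation: [-0.677, 3.066, 0.001]
contact_force: [-0.9, 0.3, 6.8]
grip_width: 0.023
```

Call:
send_rows:
  deltas:
    - [0, 0, 0, -0.1, 0, 0, 0]
    - [0, 0, 0, -0.3, 0, 0, 0]
    - [0, 0, 0, -0.5, 0, 0, 0]
    - [0, 0, 0, -0.7, 0, 0, 0]
    - [0, 0, 0, -0.9, 0, 0, 0]
    - [0, 0, 0, -1, 0, 0, 0]
    - [0, 0, 0, -1, 0, 0, 0]

```text
clock: 3.7
tcp_pos: [0.5529, 0.3407, 0.1736]
orientation: [-0.676, 3.062, 0.004]
contact_force: [0.7, 0.2, -2.6]
grip_width: 0.0232
```

```bash
python3 - <<'E'
from h import *
go([.590,-.1415,.17],np.radians(180.5))
E
```

```text
from [0.5529 0.3407 0.1736] jaw 114.89 q [-0.67  0.5   0.03  1.69 -0.02  0.95  1.37] shift [ 1.1288 -3.0203  0.0126] turn [-0.0008  0.0021 -0.3645]
```

Level grasped (23 mm wide, about 2.6 N). I'll carry it to the stripe, turning the other way to keep joint 7 in range.

Call:
send_rows:
  deltas:
    - [0, 0.05, -0.15, 0, 0, 0, 0]
    - [0, 0.13, -0.35, 0, 0, 0, 0]
    - [0, 0.22, -0.6, 0, 0, 0, 0]
    - [0, 0.32, -0.85, 0, 0, 0, 0]
    - [0, 0.38, -1, 0, 0, 0, 0]

```text
clock: 4.12
tcp_pos: [0.5615, 0.1736, 0.1674]
orientation: [0.67, -3.065, 0.005]
contact_force: [0.9, -0.7, -1.8]
grip_width: 0.0229
```

Call:
send_rows:
  deltas:
    - [0, 0.08, -0.2, 0, 0, 0, 0.03]
    - [0, 0.16, -0.44, 0, 0, 0, 0.07]
    - [0, 0.25, -0.68, 0, 0, 0, 0.105]
    - [0, 0.33, -0.88, 0, 0, 0, 0.14]
    - [0, 0.38, -1, 0, 0, 0, 0.175]
    - [0, 0.38, -1, 0, 0, 0, 0.21]
    - [0, 0.38, -1, 0, 0, 0, 0.245]
    - [0, 0.38, -1, 0, 0, 0, 0.28]
    - [0, 0.38, -1, 0, 0, 0, 0.315]
    - [0, 0.38, -1, 0, 0, 0, 0.315]
    - [0, 0.38, -1, 0, 0, 0, 0.315]

```text
clock: 5.03
tcp_pos: [0.573, 0.0196, 0.1681]
orientation: [-0.855, -3.021, 0.002]
contact_force: [0.2, 0.2, -2.6]
grip_width: 0.023
```

```bash
python3 - <<'E'
from h import *
go([.590,-.1415,.17],np.radians(0.5))
E
```

```text
from [0.573  0.0196 0.1681] jaw 58.4 q [-0.39  0.41  0.32  1.89 -0.16  0.87  1.03] shift [-0.6592 -0.8552 -0.0121] turn [-9.000e-04 -2.000e-04  3.217e-01]
```

Call:
send_rows:
  deltas:
    - [0, -0.1, -0.13, 0, 0, 0, 0.035]
    - [0, -0.2, -0.26, 0, 0, 0, 0.07]
    - [0, -0.3, -0.39, 0, 0, 0, 0.105]
    - [0, -0.4, -0.52, 0, 0, 0, 0.14]
    - [0, -0.5, -0.65, 0, 0, 0, 0.175]
    - [0, -0.6, -0.76, 0, 0, 0, 0.21]
    - [0, -0.66, -0.855, 0, 0, 0, 0.245]
    - [0, -0.66, -0.855, 0, 0, 0, 0.28]
    - [0, -0.66, -0.855, 0, 0, 0, 0.321]
    - [0, -0.66, -0.855, 0, 0, 0, 0.321]
    - [0, -0.66, -0.855, 0, 0, 0, 0.321]

```text
clock: 5.95
tcp_pos: [0.5902, -0.1413, 0.1688]
orientation: [-2.206, -2.235, 0.002]
contact_force: [-0.4, -0.6, -1.7]
grip_width: 0.0228
```

```bash
python3 - <<'E'
from h import *
go([.590,-.1415,.10],np.radians(0.5))
E
```

```text
from [ 0.5902 -0.1413  0.1688] jaw 0.76 q [-0.3   0.5   0.59  1.82 -0.34  0.92  0.45] shift [-0.0016 -0.0007  0.4586] turn [-0.0004  0.      0.0014]
```

Call:
send_rows:
  deltas:
    - [0, 0, 0, 0.12, 0, 0, 0]
    - [0, 0, 0, 0.28, 0, -0.002, 0]
    - [0, 0, 0, 0.42, 0, -0.004, 0]
    - [0, 0, 0, 0.49, 0, -0.005, 0]
    - [0, 0, 0, 0.51, 0, -0.005, 0]
    - [0, 0, 0, 0.52, 0, -0.005, 0]
    - [0, 0, 0, 0.52, 0, -0.005, 0]

```text
clock: 6.53
tcp_pos: [0.5911, -0.1418, 0.0921]
orientation: [2.203, 2.223, -0.016]
contact_force: [-0.4, 0.3, -2.1]
grip_width: 0.023
```

```bash
python3 - <<'E'
from h import *
snap('scene','s2',(160,145,280,235),6); snap('top','t2',(245,145,355,219),4)
go([.590,-.1415,.08],np.radians(0.5)); print(r.get_obs()['contact_force'])
E
```

```text
from [ 0.5914 -0.1419  0.0927] jaw 0.46 q [-0.27  0.6   0.54  1.87 -0.4   0.77  0.49] shift [ 0.0044 -0.0098  0.0848] turn [ 0.0007  0.0051 -0.0002]
[-0.11145645 -0.01086653 -1.80002148]
```

View pics/s2.png

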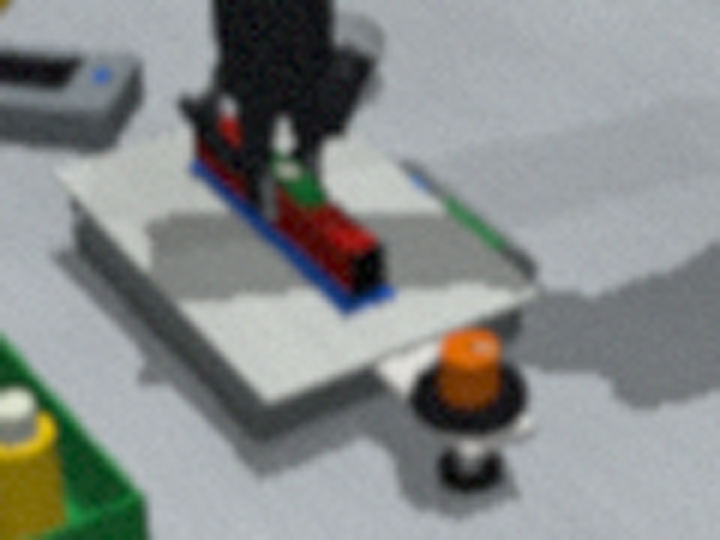

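The level hangs just over the blue stripe, aligned with it; the hub is at about (471,370) in the crop. Lowering in small steps.

Call:
send_rows:
  deltas:
    - [0, 0, 0, 0.02, 0, 0, 0]
    - [0, 0, 0, 0.04, 0, 0, 0]
    - [0, 0, 0, 0.055, 0, 0, 0]
    - [0, 0, 0, 0.065, 0, 0, 0]
    - [0, 0, 0, 0.065, 0, 0, 0]

```text
clock: 7.05
tcp_pos: [0.5909, -0.1413, 0.0828]
orientation: [2.205, 2.223, -0.016]
contact_force: [-3.3, 3.5, 10.3]
grip_width: 0.0231
```

Call:
send_rows:
  deltas:
    - [0, 0, 0, 0.004, 0, 0, 0]
    - [0, 0, 0, 0.004, 0, 0, 0]
    - [0, 0, 0, 0.004, 0, 0, 0]
    - [0, 0, 0, 0.004, 0, 0, 0]
    - [0, 0, 0, 0.004, 0, 0, 0]

```text
clock: 7.47
tcp_pos: [0.5909, -0.1413, 0.0826]
orientation: [2.205, 2.223, -0.015]
contact_force: [-3.2, 3.8, 12.4]
grip_width: 0.0232
```

Call:
send_rows:
  deltas:
    - [0, 0, 0, -0.005, 0, 0, 0]
    - [0, 0, 0, -0.008, 0, 0, 0]
    - [1, 0, 0, -0.008, 0, 0, 0]
    - [1, 0, 0, -0.008, 0, 0, 0]
    - [1, 0, 0, -0.008, 0, 0, 0]
    - [1, 0, 0, -0.008, 0, 0, 0]
    - [1, 0, 0, -0.008, 0, 0, 0]
    - [1, 0, 0, -0.008, 0, 0, 0]
    - [1, 0, 0, -0.008, 0, 0, 0]
    - [1, 0, 0, -0.05, 0, 0, 0]
    - [1, 0, 0, -0.15, 0, 0, 0]
    - [1, 0, 0, -0.35, 0, 0, 0]
    - [1, 0, 0, -0.6, 0, 0, 0]
    - [1, 0, 0, -0.65, 0, 0, 0]
    - [1, 0, 0, -0.65, 0, 0, 0]

```text
clock: 8.72
tcp_pos: [0.5926, -0.1409, 0.1822]
orientation: [2.202, 2.218, -0.011]
contact_force: [0.2, -0.2, -0.4]
grip_width: 0.0851
```

```bash
python3 - <<'E'
from h import *
go([.5918,.0726,.18],np.radians(0.5)); print(r.get_obs()['contact_force'])
E
```

```text
from [ 0.5926 -0.1409  0.1822] jaw 0.42 q [-0.33  0.48  0.61  1.82 -0.32  0.93  0.43] shift [ 1.4235  0.0049 -0.0083] turn [ 0.002   0.0051 -0.0005]
[ 0.17380399 -0.15519077 -0.44104838]
```

Call:
send_rows:
  deltas:
    - [1, 0.2, 0, 0, 0, 0.005, 0]
    - [1, 0.42, 0, 0, 0.001, 0.005, 0]
    - [1, 0.66, 0, 0, 0.002, 0.005, 0]
    - [1, 0.88, 0, 0, 0.002, 0.005, 0]
    - [1, 1, 0.004, 0, 0.002, 0.005, 0]
    - [1, 1, 0.004, 0, 0.002, 0.005, 0]

```text
clock: 9.22
tcp_pos: [0.5892, 0.0163, 0.1744]
orientation: [-2.198, -2.233, 0.008]
contact_force: [0.2, 0.0, -0.4]
grip_width: 0.0858
```

Call:
send_rows:
  deltas:
    - [1, 0.2, 0, 0, 0, 0, 0]
    - [1, 0.4, 0, 0, 0, 0, 0]
    - [1, 0.42, 0, 0, 0, 0, 0]
    - [1, 0.42, 0, 0, 0, 0, 0]
    - [1, 0.42, 0, 0, 0, 0, 0]

```text
clock: 9.63
tcp_pos: [0.5891, 0.0717, 0.1756]
orientation: [-2.21, -2.226, 0.01]
contact_force: [-0.6, -0.9, 0.4]
grip_width: 0.0856
```

```bash
python3 - <<'E'
from h import *
snap('scene','s3',(160,145,280,235),6.6);snap('top','t3',(245,145,355,219),6)
a=cv2.imread('pics/t3.png');b=cv2.imread('pics/s3.png')
o=np.zeros((600,800,3),np.uint8);a=cv2.resize(a,(480,323))[:];b=cv2.resize(b,(370,277))
o[:323,:480]=a;o[323:600,:370]=b;cv2.imwrite('pics/c3.png',o)
f=load('s0');im=f['pixels'][:,:,::-1].copy();hsv=cv2.cvtColor(im,cv2.COLOR_BGR2HSV)
m=((hsv[...,0]>5)&(hsv[...,0]<18)&(hsv[...,1]>150)&(hsv[...,2]>110)).astype(np.uint8)
n,l,s,c=cv2.connectedComponentsWithStats(m)
for i in range(1,n):
    if 225<c[i][0]<250: print(s[i],c[i],px2w(f,c[i],.085))
go([.5918,.0726,.12],np.radians(0.5))
E
```

```text
[234 200   9  12  86] [237.95348837 205.06976744] [0.59331725 0.07231394 0.085     ]
[249 298   1   1   1] [249. 298.] [0.79965272 0.41928415 0.085     ]
from [0.5893 0.0706 0.176 ] jaw 0.28 q [-0.66  0.47  0.58  1.85 -0.32  0.93  0.07] shift [0.0137 0.0192 0.3732] turn [-0.0022  0.0003 -0.0012]
```

View pics/c3.png

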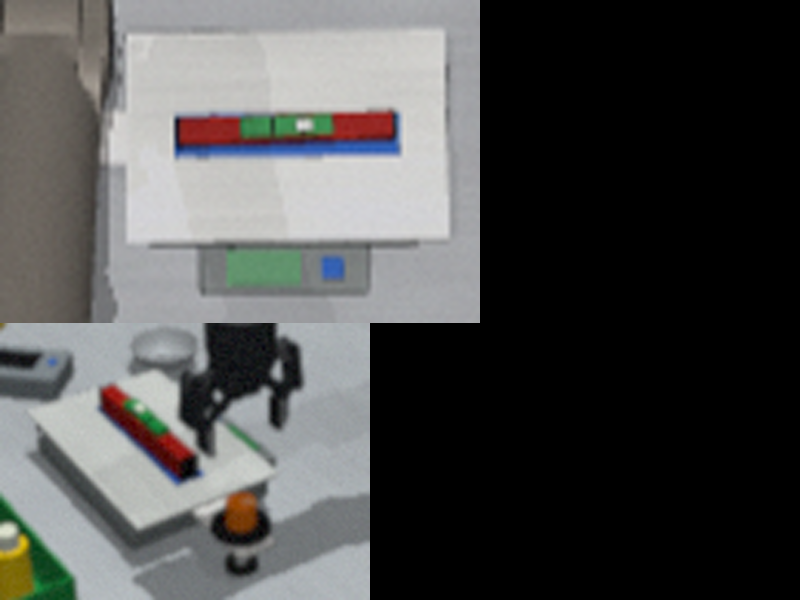

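The level lies on the stripe (its row offset is mostly parallax), and the bubble is at about (304,125) against the vial's middle at 286: about 16 mm towards the hinge, so about 27 mm once pressed. That means about 1.3 rad clockwise. The hub measures (0.592,0.0725) from both cameras. Descending.

Call:
send_rows:
  deltas:
    - [1, 0.014, 0.019, 0.15, -0.001, 0, 0]
    - [1, 0.014, 0.019, 0.3, -0.002, 0, 0]
    - [1, 0.014, 0.019, 0.42, -0.002, 0, 0]
    - [1, 0.014, 0.019, 0.42, -0.002, 0, 0]
    - [1, 0.014, 0.019, 0.42, -0.002, 0, 0]

```text
clock: 10.15
tcp_pos: [0.5915, 0.0732, 0.1129]
orientation: [-2.215, -2.227, 0.003]
contact_force: [1.3, -0.5, 0.1]
grip_width: 0.0857
```

```bash
python3 - <<'E'
from h import *
go([.5922,.0725,.079],np.radians(0.5)); print(r.get_obs()['contact_force'])
E
```

```text
from [0.5915 0.0732 0.1129] jaw 0.31 q [-0.62  0.55  0.53  1.88 -0.38  0.81  0.12] shift [-0.0047  0.0052  0.2257] turn [-0.0006  0.0004 -0.0011]
[ 1.29357209 -0.45030928  0.14731022]
```

Call:
send_rows:
  deltas:
    - [1, 0, 0, 0.1, 0, 0, 0]
    - [1, 0, 0, 0.18, 0, 0, 0]
    - [1, 0, 0, 0.22, 0, 0, 0]
    - [1, 0, 0, 0.22, 0, 0, 0]
    - [0, 0, 0, 0.22, 0, 0, 0]
    - [0, 0, 0, 0.22, 0, 0, 0]
    - [0, 0, 0, 0.22, 0, 0, 0]
    - [0, 0, 0, 0.22, 0, 0, 0]
    - [0, 0, 0, 0.22, 0, 0, 0]
    - [0, 0, 0, 0.22, 0, 0, 0]
    - [0, 0, 0, 0.22, 0, 0, 0]
  squeeze: 60

```text
clock: 11.07
tcp_pos: [0.5925, 0.075, 0.0807]
orientation: [2.213, 2.229, 0.001]
contact_force: [0.0, 1.2, 2.2]
grip_width: 0.0345
```

Call:
send_rows:
  deltas:
    - [0, 0, 0, 0.01, 0, 0, 0]
    - [0, 0, 0, 0.02, 0, 0, 0]
    - [0, 0, 0, 0.03, 0, 0, 0]
    - [0, 0, 0, 0.04, 0, 0, 0]
    - [0, 0, 0, 0.045, 0, 0, 0]
    - [0, 0, 0, 0.045, 0, 0, 0]

```text
clock: 11.57
tcp_pos: [0.5926, 0.0755, 0.0749]
orientation: [-2.212, -2.23, -0.002]
contact_force: [-4.8, 3.3, 17.3]
grip_width: 0.0342
```

Call:
send_rows:
  deltas:
    - [0, 0, 0, -0.006, 0, 0, 0.03]
    - [0, 0, 0, -0.012, 0, 0, 0.06]
    - [0, 0, 0, -0.019, 0, 0, 0.09]
    - [0, 0, 0, -0.025, 0, 0, 0.12]
    - [0, 0, 0, -0.031, 0, 0, 0.15]
    - [0, 0, 0, -0.031, 0, 0, 0.15]

```text
clock: 12.07
tcp_pos: [0.5941, 0.0747, 0.08]
orientation: [2.674, 1.645, 0.006]
contact_force: [-0.7, 1.2, 14.9]
grip_width: 0.0347
```

Call:
send_rows:
  deltas:
    - [0, 0, 0, -0.006, 0, 0, 0.03]
    - [0, 0, 0, -0.012, 0, 0, 0.06]
    - [0, 0, 0, -0.019, 0, 0, 0.09]
    - [0, 0, 0, -0.025, 0, 0, 0.12]
    - [0, 0, 0, -0.031, 0, 0, 0.15]
    - [0, 0, 0, -0.031, 0, 0, 0.15]
    - [0, 0, 0, -0.031, 0, 0, 0.15]
    - [0, 0, 0, -0.031, 0, 0, 0.15]
    - [0, 0, 0, -0.031, 0, 0, 0.15]
    - [0, 0, 0, -0.031, 0, 0, 0.15]
    - [0, 0, 0, -0.031, 0, 0, 0.15]
    - [0, 0, 0, -0.031, 0, 0, 0.15]
    - [0, 0, 0, -0.031, 0, 0, 0.15]
    - [0, 0, 0, -0.031, 0, 0, 0.15]
    - [0, 0, 0, -0.031, 0, 0, 0.15]
    - [0, 0, 0, -0.031, 0, 0, 0.15]

```text
clock: 13.4
tcp_pos: [0.5951, 0.0732, 0.0849]
orientation: [2.982, 0.978, 0.009]
contact_force: [2.9, -2.5, 12.6]
grip_width: 0.0345
```

```bash
cat >> h.py <<'E'
def bub(fn):
    """bubble position along world y relative to the bar middle / vial middle, mm (+ = towards foot)"""
    f=snap('top',fn,(275,160,345,190),11)
    im=cv2.imread(f'pics/{fn}_raw.png').astype(int); sub=im[160:190,275:345]
    hsv=cv2.cvtColor(sub.astype(np.uint8),cv2.COLOR_BGR2HSV)
    H,S,V=[hsv[...,i].astype(int) for i in range(3)]
    g=(H>45)&(H<85)&(S>90); red=((H<8)|(H>172))&(S>120)
    ys,xs=np.where(g); v=int(round(np.median(ys)))
    for row in range(v-1,v+2): print(row+160,'G-R',(sub[row,:,1]-sub[row,:,2]).tolist()[8:52]); print('   R',sub[row,:,2].tolist()[8:52])
    rx=np.where(red[v-1:v+2].any(0))[0]; print('green',xs.min()+275,xs.max()+275,'red',rx.min()+275,rx.max()+275)
    return f
E
python3 - <<'E'
from h import *
bub('t4'); print(r.get_obs()['contact_force'])
E
```

```text
173 G-R [-1, 1, 5, -61, -108, -104, -107, -106, -105, -102, -108, -106, -108, -112, -113, -111, -101, 35, 77, 78, 78, 78, 78, 77, 32, 76, 79, 77, 31, 1, 0, 2, 33, 77, 76, 78, 76, 73, -18, -111, -110, -112, -115, -109]
   R [201, 197, 34, 94, 140, 141, 142, 140, 142, 140, 142, 141, 145, 152, 150, 151, 144, 62, 69, 65, 64, 66, 68, 62, 44, 68, 67, 65, 95, 212, 211, 209, 145, 67, 68, 65, 66, 65, 101, 150, 150, 148, 150, 153]
174 G-R [0, 0, 11, -58, -106, -104, -102, -104, -104, -105, -105, -103, -113, -113, -110, -111, -99, 36, 78, 79, 77, 77, 77, 75, 33, 78, 78, 76, 48, 10, 10, 5, 34, 77, 75, 76, 78, 73, 0, -111, -112, -116, -111, -113]
   R [202, 197, 34, 93, 144, 142, 142, 146, 142, 145, 145, 139, 150, 148, 151, 151, 147, 57, 64, 64, 65, 67, 67, 62, 41, 66, 68, 65, 78, 178, 175, 170, 139, 67, 68, 66, 64, 65, 93, 152, 152, 149, 152, 150]
175 G-R [0, 2, 15, -60, -109, -106, -107, -107, -106, -108, -107, -113, -114, -114, -113, -111, -104, 20, 70, 60, 61, 61, 61, 60, 18, 57, 41, 39, 41, 29, 25, -5, 42, 39, 25, 23, 25, 21, -29, -114, -115, -113, -113, -112]
   R [203, 198, 42, 97, 144, 140, 144, 144, 143, 142, 143, 147, 149, 153, 152, 155, 143, 64, 60, 62, 65, 63, 66, 61, 55, 64, 80, 80, 81, 82, 77, 67, 80, 76, 94, 94, 90, 89, 120, 159, 155, 156, 153, 150]
green 300 320 red 286 334
[ 1.15796948 -2.77752406 13.20854388]
```

View pics/t4.png

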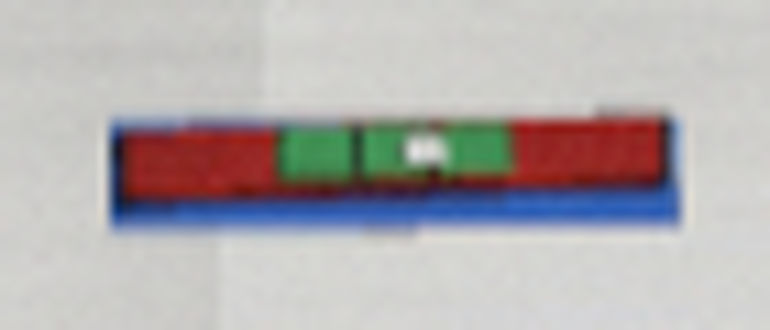

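The bubble in the crop is at about (427,150), with the vial's middle at about 397: still 11 mm towards the hinge. That needs about 0.5 rad more clockwise.

Call:
send_rows:
  deltas:
    - [0, 0, 0, -0.006, 0, 0, 0.03]
    - [0, 0, 0, -0.012, 0, 0, 0.06]
    - [0, 0, 0, -0.019, 0, 0, 0.09]
    - [0, 0, 0, -0.025, 0, 0, 0.12]
    - [0, 0, 0, -0.031, 0, 0, 0.15]
    - [0, 0, 0, -0.031, 0, 0, 0.15]
    - [0, 0, 0, -0.031, 0, 0, 0.15]
    - [0, 0, 0, -0.031, 0, 0, 0.15]
    - [0, 0, 0, -0.031, 0, 0, 0.15]
    - [0, 0, 0, -0.031, 0, 0, 0.15]
    - [0, 0, 0, -0.031, 0, 0, 0.15]
    - [0, 0, 0, -0.031, 0, 0, 0.15]
    - [0, 0, 0, -0.031, 0, 0, 0.15]
    - [0, 0, 0, -0.031, 0, 0, 0.15]
    - [0, 0, 0, -0.031, 0, 0, 0.15]
    - [0, 0, 0, -0.031, 0, 0, 0.15]
    - [0, 0, 0, -0.031, 0, 0, 0.15]
    - [0, 0, 0, -0.031, 0, 0, 0.15]

```text
clock: 14.95
tcp_pos: [0.5955, 0.0714, 0.0898]
orientation: [3.127, 0.253, 0.012]
contact_force: [3.7, -6.9, 10.9]
grip_width: 0.0343
```

```bash
python3 - <<'E'
from h import *
bub('t5'); o=r.get_obs();print(o['contact_force'],o['moment'],o['joints'])
E
```

```text
172 G-R [2, -1, 20, -39, -86, -112, -110, -110, -103, -107, -110, -109, -110, -113, -115, -115, -110, 9, 77, 78, 77, 77, 77, 76, 59, 51, 14, 14, 14, 20, 68, 42, 78, 76, 76, 78, 77, 74, 28, -112, -111, -110, -112, -113]
   R [199, 196, 42, 78, 127, 152, 151, 150, 145, 146, 145, 146, 147, 157, 156, 156, 150, 73, 65, 62, 66, 66, 66, 65, 54, 72, 148, 150, 150, 152, 63, 53, 65, 65, 66, 64, 69, 65, 84, 147, 149, 149, 147, 147]
173 G-R [-1, -2, 8, -52, -108, -107, -102, -105, -106, -110, -107, -107, -112, -114, -113, -112, -107, -2, 76, 77, 78, 76, 77, 76, 60, 48, 5, -1, 1, 1, 58, 43, 75, 78, 76, 76, 77, 75, 28, -109, -113, -109, -112, -112]
   R [203, 198, 35, 83, 142, 141, 143, 140, 139, 141, 144, 141, 149, 148, 152, 150, 145, 71, 70, 67, 64, 66, 65, 63, 54, 77, 197, 214, 214, 208, 52, 49, 66, 64, 65, 63, 64, 67, 80, 150, 151, 152, 151, 151]
174 G-R [-2, 0, 8, -35, -105, -107, -105, -103, -106, -106, -109, -112, -111, -111, -111, -114, -106, -1, 76, 77, 77, 76, 79, 76, 60, 53, 21, 12, 11, 10, 64, 39, 78, 77, 78, 76, 77, 77, 45, -110, -111, -114, -113, -111]
   R [204, 196, 49, 71, 144, 142, 144, 147, 146, 143, 143, 147, 153, 151, 150, 150, 150, 68, 67, 67, 67, 63, 64, 65, 58, 68, 141, 174, 177, 172, 59, 42, 62, 65, 65, 66, 63, 60, 76, 153, 152, 149, 153, 154]
green 301 321 red 286 335
[ 4.46815556 -6.03983141 11.05303008] [-1.04916543 -0.99428611 -0.06535331] [-0.84293998  0.7195082   0.88110087  1.90865416 -0.72775333  0.86102685
 -0.99158666]
```

View pics/t5.png

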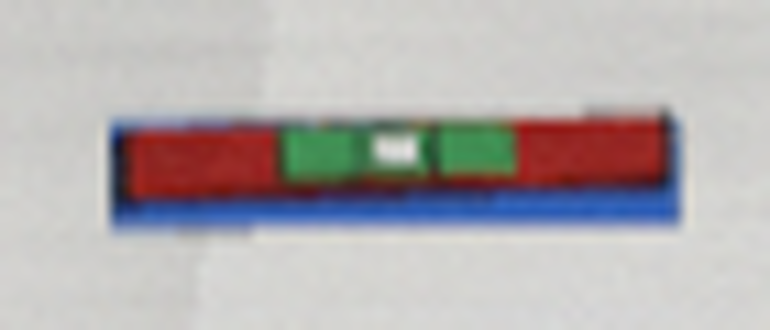

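The bubble is centred: 27.5 against the vial's middle at 27.6 px, about 0 mm, with a black line on each side. I'll push slightly harder to confirm the foot is on its stop.

Call:
send_rows:
  deltas:
    - [0, 0, 0, 0.006, 0, 0, 0]
    - [0, 0, 0, 0.006, 0, 0, 0]
    - [0, 0, 0, 0.006, 0, 0, 0]
    - [0, 0, 0, 0.006, 0, 0, 0]
    - [0, 0, 0, 0.006, 0, 0, 0]
    - [0, 0, 0, 0.006, 0, 0, 0]
    - [0, 0, 0, 0.006, 0, 0, 0]
    - [0, 0, 0, 0.006, 0, 0, 0]
    - [0, 0, 0, 0.006, 0, 0, 0]
    - [0, 0, 0, 0.006, 0, 0, 0]
    - [0, 0, 0, 0.006, 0, 0, 0]
    - [0, 0, 0, 0.006, 0, 0, 0]
    - [0, 0, 0, 0.006, 0, 0, 0]
    - [0, 0, 0, 0.006, 0, 0, 0]

```text
clock: 16.17
tcp_pos: [0.5956, 0.0713, 0.0895]
orientation: [3.128, 0.253, 0.012]
contact_force: [2.1, -5.9, 17.6]
grip_width: 0.0345
```

```bash
python3 - <<'E'
from h import *
bub('t6'); o=r.get_obs();print(o['contact_force'],o['tcp_pos'])
f=load('t6')
# bar ends at top height .1 vs stripe
for u in (285.9,335.6): print(px2w(f,(u,173.5),.098))
E
```

```text
172 G-R [0, 1, 25, -38, -89, -111, -111, -111, -106, -108, -108, -111, -111, -113, -116, -117, -108, 6, 78, 78, 76, 77, 77, 76, 47, 46, 13, 13, 17, 36, 75, 46, 77, 78, 78, 78, 77, 73, 28, -112, -115, -112, -109, -113]
   R [199, 193, 47, 76, 127, 153, 151, 151, 142, 145, 149, 143, 147, 157, 157, 154, 153, 74, 67, 64, 66, 64, 62, 60, 48, 65, 148, 147, 149, 122, 64, 51, 65, 63, 62, 64, 62, 66, 79, 152, 149, 147, 151, 149]
173 G-R [1, -1, 9, -59, -106, -105, -103, -105, -109, -104, -108, -104, -115, -111, -111, -111, -104, -3, 75, 78, 77, 80, 76, 76, 58, 27, 0, 1, 1, 10, 77, 44, 77, 76, 78, 76, 77, 75, 27, -110, -111, -115, -112, -111]
   R [199, 199, 38, 92, 145, 145, 142, 140, 140, 143, 141, 146, 147, 152, 151, 148, 146, 66, 66, 63, 68, 60, 66, 66, 56, 75, 214, 212, 212, 180, 63, 51, 65, 66, 64, 65, 65, 66, 79, 151, 149, 150, 151, 152]
174 G-R [0, 0, 7, -51, -105, -108, -106, -103, -110, -105, -106, -108, -114, -112, -111, -112, -110, -2, 76, 79, 78, 76, 78, 75, 57, 38, 11, 11, 13, 13, 77, 43, 77, 79, 77, 76, 79, 75, 46, -113, -116, -111, -114, -113]
   R [204, 200, 33, 85, 144, 141, 145, 142, 143, 143, 146, 146, 152, 151, 151, 151, 146, 66, 67, 61, 66, 64, 66, 65, 57, 66, 176, 175, 176, 172, 63, 50, 65, 63, 63, 63, 62, 64, 72, 152, 150, 153, 152, 150]
green 301 321 red 286 335
[ 2.24236796 -4.93049955 16.55578695] [0.59563884 0.07136793 0.08949378]
[ 0.59306733 -0.04165906  0.098     ]
[ 0.58822304 -0.24023456  0.098     ]
```

The bubble is unchanged (within about 1 mm of centre) under 17 N, so the foot is on its stop. The level is centred at (0.591,-0.141). Handing in.

```bash
python3 -c "
from h import *
print(r.hand_in()); print(r.get_obs()['contact_force'])"
```

```text
the job is handed in; nothing more can be done
None
the job is handed in; nothing more can be done
```

I put the largest red level on the blue stripe, pressed it down and let it go. I then gripped the knob, pushed the foot down and turned it about 78° clockwise. I handed in at about 16 s of the 64 s, still holding and pressing; no verdict was reported.

**Last checks**
- **Level:** its centre measured (0.591, -0.141) m, about 1 mm from the stripe centre. I had pressed it down with about 12 N.
- **Bubble:** within about 1 mm of the vial's middle, between the two black lines.
- **Foot:** I was pushing down with about 17 N. Raising the push from 11 N to 17 N moved the bubble less than 1 mm, and not away from the foot. I take that to mean the foot is on its stop.
- **Bystanders:** I steered clear of them and felt no unexpected contact. I did not measure their positions again at the end.

**One disagreement:** the commanded turn came to about 1.4 rad, slightly more than the 0.5–1.3 rad given. Some slip or give in the grip may explain it. I set the final position by the bubble, not by the angle.

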